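# Fit the keyed reel plate on the label rewinder

## Robot

A 6-joint arm with a two-finger parallel gripper is mounted at the origin on a cart in front of the work surface, level with it; the furniture and walls round the work are solid. World frame = base frame: x ahead of the robot, y to its left, z up, the work surface at z = 0. Lengths are in m, angles in rad, forces in N, time in s.
With the tool pointing down it reaches from about 0.325 to 0.75 m from the base axis. Payload 7.6 kg.
Tool frame: the origin (TCP) lies on the front face of the gripper's body, between the roots of the fingers; the fingertips stand 73 mm ahead of it and the grasp point (between the pads) lies 54 mm ahead of it; z points along the fingers, y is the direction in which the jaws open and shut (so a half turn about z gives the same grasp; the last joint's range is limited). The gripper opens to 85 mm and grips with 20 to 120 N. Pads are 22 mm wide; open, the fingers measure 114 mm over their backs; the gripper's body (76 mm by 85 mm) begins 54 mm behind the grasp point. The pads swing forward as they close: fully open they stand 13 mm farther back than shut.
Start: joints at [1.184, 0.052, 1.401, -0, 1.689, -0.07], TCP at [0.164, 0.499, 0.304] pointing down, gripper open.
Joint ranges: [-2.9, 2.9], [-0.91, 2.17], [0.12, 2.37], [-1.06, 4.2], [0.26, 2.73], [-2.93, 2.93]. Speed limits (rad/s): [2.57, 2.57, 3.01, 3.14, 3.14, 3.14].

## Interface

Orientations are given as a unit quaternion [x, y, z, w].
In Python, from workcell import ctrl gives the robot as it stands.
- The arm moves only by the tool apply_moves, never from a script. Its argument "steps" is a list of rows, each an object with "turn": the turn, a rotation vector about the world's x, y, z in degrees, a list of three; "dp": the shift along the world's x, y, z in m, a list of three; "fingers": the opening, from 0 (shut) to 1 (fully open). A call has 1 to 12 rows; each row shifts and turns the commanded pose from where the row before left it; what a row does not reach is not made up. A row lasts 1/10 s, in which the tool goes at most 50 mm and 8.59 degrees, less where a joint would pass 70% of its speed; a pose out of reach is approached as far as the arm can. A call is refused whole if a number of a shift passes 0.05 or a number of a turn 8.59, either way. A call with a gripper value outside its range is refused whole. The fingers move at their own pace and stop on an object; "squeeze" is the grip in N (left out, the last holds). Time passes only in rows, so rows that do not move let the fingers close. It gives the time, the measured TCP pose, the force and the opening at its end, in the units of the state.
- ctrl.get_state(): the state, without advancing time (a new reading comes with each control period).
- ctrl.capture(name): name is "scene" or "top" or "wrist"; returns the picture (480x640x3 uint8, red, green, blue); there is no depth.
- ctrl.calibration(name): a dict with "intrinsics" (3x3 intrinsics, pixels), "world_to_cam" (4x4, takes a point from world to camera coordinates); the wrist camera has in their place "tool_from_camera" (4x4, takes a point from camera to tool coordinates, whose origin is the TCP and whose axes are the flange's). Camera axes: x right, y up, looking along -z (the intrinsics and any distortion apply to the point x, -y, -z); pixel columns grow to the right and rows downward; lengths in m; the calibration is good to about 2 mm. A picture is of the moment at which its call begins: read the wrist's pose just before it. calibration takes no time and is no camera call.
- ctrl.sign_off(): hands the job in, once; it reports no verdict.
The state is a dict: "t": time; "qpos": joint angles; "qd": joint speeds; "tau": joint torques, N m; "ee_pos": TCP position; "tcp_rot": TCP orientation; "wrist_force": force on the tool from outside, world axes, zero at the start; "moment": the same for the moment, N m; "gripper_width": finger opening in m.
Only numpy, scipy, OpenCV 4.12 (cv2) and the standard library are available. Lean on these libraries where they do the work, as an engineer would, in place of code of your own. Each camera call takes 0.05 s, during which the arm holds its last target.

## Task

The round keyed reel plate stands on edge in its storage stand. Fit it on the label rewinder, knob up: set its boss in the bore of the seat and, pressing only lightly, turn the plate until its four keys drop into the slots and it lies flush on the seat, then let go. In the stand only its thin edge can be taken, so it will have to be laid down and taken again by the knob; leave the two bottles, the gauge block and the loose cap where they are.

Things in the scene. Friction and masses are not known exactly. Their poses are not given: they have to be found in the camera images.
- plate_center (a point): Keyed reel plate, loose, 0.2 kg (varies): aluminium disc, 84 mm diameter, 8 mm thick. Point: centre of the disc, half-way through it. Its x axis is the disc's axis and points from boss side to knob side: level while it stands in the stand, straight up when it lies right way up. The outer 20 mm of the disc is bare on both faces. Lying on the table it rests on its boss, this point 18 mm up.
- plate_knob (a point): Middle of the plate's black round knob, on the disc's axis 16 mm on the +x side of plate_center: 26 mm diameter, 24 mm long (4 to 28 mm from plate_center), with no flats. The plate lying on the table, the knob's top is 46 mm up.
- plate_boss (a point): Tip of the plate's round steel boss, on the disc's axis 18 mm on the -x side of plate_center: 28 mm diameter, 14 mm long, its last 4 mm tapered to 21 mm. Round it, on the disc's face, are four radial keys 90 degrees apart, 5 mm wide, 7 mm high, reaching 22 mm from the axis. Let go leaning on its lower edge with this side turned about 45 degrees down, the plate falls flat, knob up.
- stand_base (a point): Storage stand, fixed: dark base plate 56 x 116 x 8 mm, two grooved grey posts 54 mm high, 61 mm apart, that hold the plate's edge left and right. Point: centre of its underside. x axis: from the plate's boss side (toward the robot) to its knob side. The standing plate's centre is 50 mm, its top edge 92 mm over the table; pinch it there from above across its 8 mm and lift it straight out by 60 mm.
- seat_top (a point): Label rewinder head, fixed: grey block 130 x 130 x 22 mm (top 22 mm up) with a round aluminium seat 96 mm in diameter on it. Point: centre of the seat's flat top, 42 mm over the table; z up. Boss in the bore but keys still lying on the seat: plate_center is 11 mm above this point. Fully home: 4 mm above it, after a drop of 7 mm.
- seat_bore (a point): Floor of the seat's bore, on its axis 16 mm below seat_top. The bore is 31 mm wide, with four slots 90 degrees apart, 9 mm wide, reaching 25 mm from the axis, as deep as the bore. The seat is braked (2 N m to turn it) and stops at another angle each time: these axes do NOT give the slots' direction. Turning the plate through at most 90 degrees, either way, brings the keys over the slots.
- bottle_a_mid (a point): Bystander: upright soap bottle 50 x 87 x 202 mm, loose, behind the work near the middle; this point is half-way up.
- bottle_b_mid (a point): Bystander: upright soap bottle 50 x 87 x 202 mm, loose, behind the work on the right; this point is half-way up.
- gauge_mid (a point): Bystander: steel gauge block 30 x 60 x 22 mm with a small round knob on top (42 mm high in all), loose; this point is half-way up its block. The table nearer to the robot than the gauge block and the cap, between stand and rewinder, is clear over a strip at least 150 mm wide about y = 0.
- cap_mid (a point): Bystander: loose black bottle cap, 37 mm wide, 33 mm high; this point is half-way up.
Not all that is in view belongs to the job. What is shaped like the part that bears plate_center but purple is not meant.

How it is judged:
By the outcome, as a careful person would: the job done as asked, in the order asked, and still so for the second after the job is handed in, with the robot touching nothing.
It also fails if it takes over 72 s, if anything falls off the work surface, if the arm or the gripper's body presses on something with over 40 N, if the wrist force passes 120 N, or if a joint passes its speed limit or range.

## Working session

There is one attempt and no reset: what is moved stays moved. The work goes in short steps, Python scripts to look and compute and a tool call to move; the robot and the scene stay as the last step left them, time stands still between calls to the robot, and variables do not carry over. Pictures are saved under pics/ and viewed, and the job is handed in when it is done.

Besides the shell and the picture viewer there is one more tool, called after ">>>" as name([rows], argument=value, ...), one row to a line, values as JSON. apply_moves: Moves the arm, as the interface text tells. Its arguments: {"type":"object","properties":{"steps":{"type":"array"},"squeeze":{"type":"number"}},"required":["steps"]}

```bash
mkdir -p pics; ls
python3 - <<'E'
from workcell import ctrl
import cv2, numpy as np
np.set_printoptions(precision=4,suppress=True)
print(ctrl.get_state())
for n in("scene","top","wrist"):
    im=ctrl.capture(n); cv2.imwrite(f"pics/{n}0.png",im[:,:,::-1]); print(n,ctrl.calibration(n))
E
```

```text
pics
{'t': 0.0, 'qpos': array([ 1.1837,  0.0529,  1.4018,  0.    ,  1.6886, -0.0703]), 'qd': array([ 0.0024,  0.0012,  0.0013, -0.0011, -0.0003, -0.0008]), 'tau': array([ -0.0003, -38.1669, -36.0192,  -0.0001,   0.0061,  -0.    ]), 'ee_pos': array([0.1635, 0.4987, 0.303 ]), 'tcp_rot': array([ 0.1577,  0.9875, -0.0008, -0.0002]), 'wrist_force': array([ 0.67  ,  0.8709, -0.0137]), 'moment': array([-0.0311,  0.0164, -0.0495]), 'gripper_width': 0.08532294637968567}
scene {'intrinsics': array([[491.3533,   0.    , 326.746 ],
       [  0.    , 491.3533, 234.167 ],
       [  0.    ,   0.    ,   1.    ]]), 'world_to_cam': array([[-0.763 , -0.6462, -0.0131,  0.4658],
       [ 0.4833, -0.5839,  0.6523, -0.3943],
       [-0.4291,  0.4914,  0.7579, -0.6979],
       [ 0.    ,  0.    ,  0.    ,  1.    ]])}
top {'intrinsics': array([[528.3797,   0.    , 330.9678],
       [  0.    , 528.3797, 237.1351],
       [  0.    ,   0.    ,   1.    ]]), 'world_to_cam': array([[-0.0053, -0.9998,  0.018 , -0.0567],
       [ 0.9935, -0.0032,  0.114 , -0.661 ],
       [-0.114 ,  0.0185,  0.9933, -1.0397],
       [ 0.    ,  0.    ,  0.    ,  1.    ]])}
wrist {'intrinsics': array([[427.4421,   0.    , 319.4209],
       [  0.    , 427.4421, 241.3955],
       [  0.    ,   0.    ,   1.    ]]), 'tool_from_camera': array([[ 0.0006,  0.946 ,  0.324 ,  0.0825],
       [ 1.    , -0.001 ,  0.001 ,  0.0001],
       [ 0.0013,  0.324 , -0.946 , -0.0689],
       [ 0.    ,  0.    ,  0.    ,  1.    ]])}
```

View pics/scene0.png

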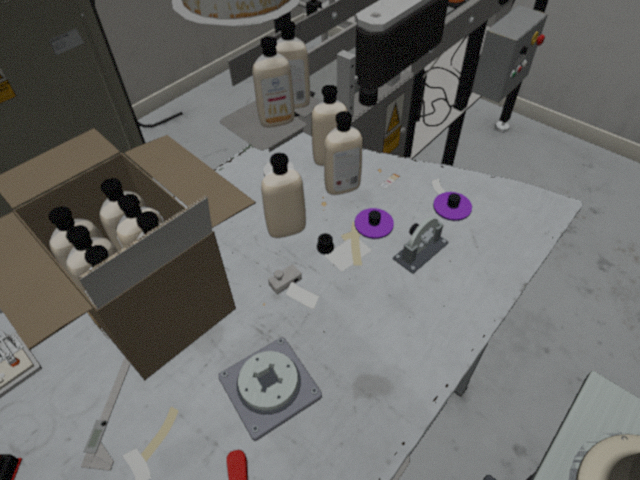

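View pics/top0.png

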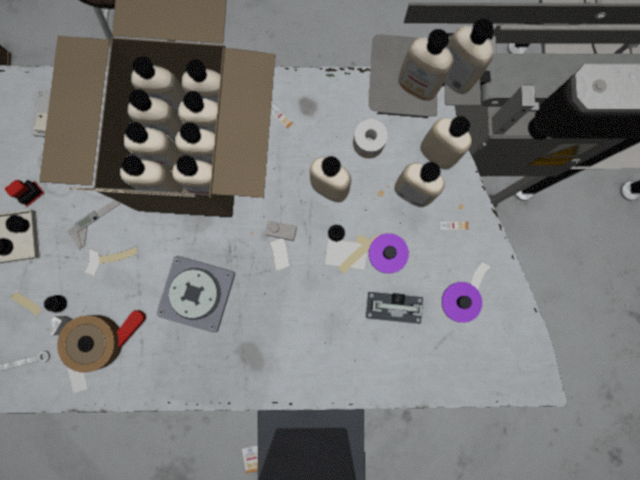

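View pics/wrist0.png

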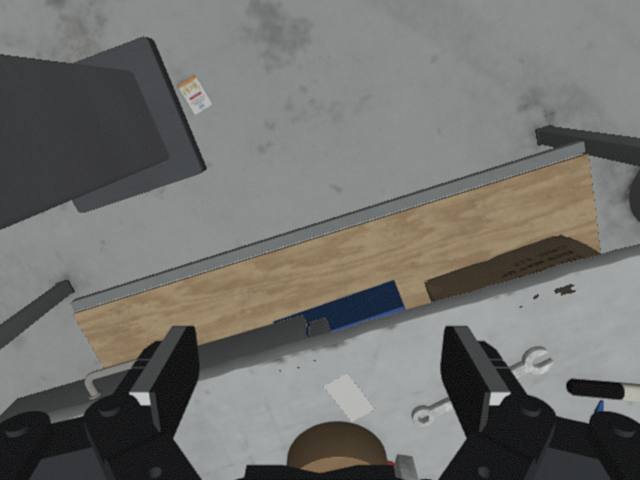

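The plate standing in the grey stand is at scene (428,240) and top (396,306). The purple discs lie at top (389,253) and (462,302) and are decoys; (87,343) is a brown roll. I'll confirm with crops.

Run:
```python
import cv2, numpy as np
t=cv2.imread("pics/top0.png"); s=cv2.imread("pics/scene0.png")
def c(im,x,y,w,h,k): return cv2.resize(im[y:y+h,x:x+w],None,fx=k,fy=k,interpolation=cv2.INTER_CUBIC)
cv2.imwrite("pics/c1.png",np.vstack([c(t,350,280,100,48,8)]))
cv2.imwrite("pics/c2.png",c(s,380,210,80,64,9))
cv2.imwrite("pics/c3.png",c(t,150,250,92,88,6.5))
cv2.imwrite("pics/c4.png",c(s,210,330,120,110,5))
```

```text
(no output)
```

View pics/c1.png

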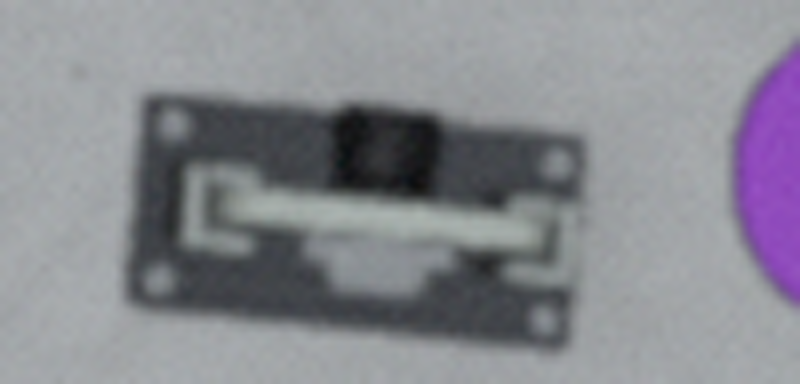

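View pics/c2.png

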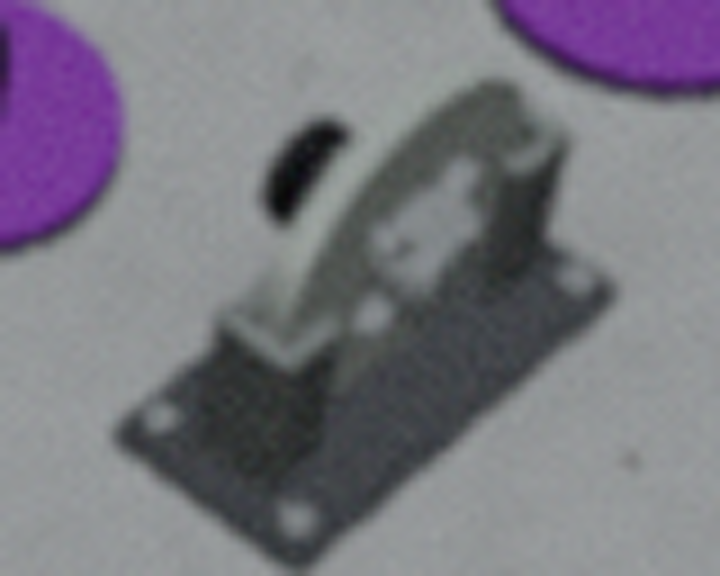

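View pics/c3.png

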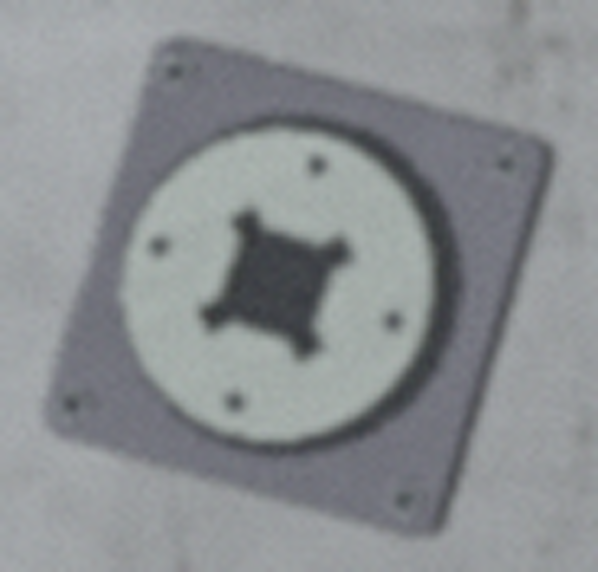

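View pics/c4.png

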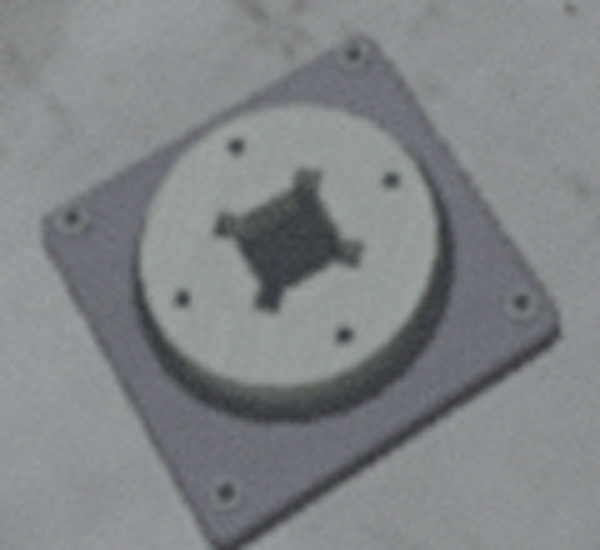

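```bash
cat > h.py <<'E'
from workcell import ctrl
import cv2, numpy as np
from scipy.spatial.transform import Rotation as R
np.set_printoptions(precision=4,suppress=True)
def ray(n,px,st=None):
    c=ctrl.calibration(n);K=c["intrinsics"]
    d=np.array([(px[0]-K[0,2])/K[0,0],-(px[1]-K[1,2])/K[1,1],-1.])
    if n=="wrist":
        T=c["tool_from_camera"];Q=R.from_quat(st["tcp_rot"]).as_matrix()
        return np.array(st["ee_pos"])+Q@T[:3,3], Q@T[:3,:3]@d
    M=c["world_to_cam"];return -M[:3,:3].T@M[:3,3], M[:3,:3].T@d
def at(n,px,z,st=None):
    o,d=ray(n,px,st);return o+d*(z-o[2])/d[2]
def cp(u,o,k): return ((u[0]+.5)/k-.5+o[0],(u[1]+.5)/k-.5+o[1])
def proj(n,p,st=None):
    c=ctrl.calibration(n);K=c["intrinsics"];p=np.array(p,float)
    if n=="wrist":
        T=c["tool_from_camera"];Q=R.from_quat(st["tcp_rot"]).as_matrix()
        q=Q.T@(p-np.array(st["ee_pos"]));q=T[:3,:3].T@(q-T[:3,3])
    else:
        M=c["world_to_cam"];q=M[:3,:3]@p+M[:3,3]
    return K[0,0]*q[0]/-q[2]+K[0,2],K[1,1]*-q[1]/-q[2]+K[1,2]
E
python3 - <<'E'
from h import *
A=lambda u,z:at("top",cp(u,(350,280),8),z)
B=lambda u,z:at("scene",cp(u,(380,210),9),z)
P=[A(u,.008) for u in [(148,97),(583,137),(567,347),(130,303)]]
print("base top",np.array(P),np.mean(P,0))
P=[B(u,.008) for u in [(115,433),(300,570),(615,290)]];print("base scene",np.array(P))
print("holes",[A(u,.008) for u in[(174,124),(561,164),(545,319),(159,279)]],np.mean([A(u,.008) for u in[(174,124),(561,164),(545,319),(159,279)]],0))
print("disc top",A((385,212),.092))
C=lambda u,z:at("top",cp(u,(150,250),6.5),z)
D=lambda u,z:at("scene",cp(u,(210,330),5),z)
for F,T,c in((C,[(246,214),(347,247),(307,354),(205,320)],(281,284)),(D,[(310,172),(360,258),(265,307),(220,225)],(289,245))):
    P=np.array([F(u,.042) for u in T]);m=P.mean(0);v=P-m
    print("slots mid",m,"circ",F(c,.042),np.linalg.norm(v,axis=1),np.degrees(np.arctan2(v[:,1],v[:,0]))%90)
for n,p in(("bottleA",(330,178)),("cap",(336,233)),("gauge",(280,231))): print(n,at("top",p,.02))
E
```

```text
base top [[ 0.55   -0.1366  0.008 ]
 [ 0.5391 -0.2496  0.008 ]
 [ 0.4852 -0.2441  0.008 ]
 [ 0.4972 -0.1312  0.008 ]] [ 0.5179 -0.1903  0.008 ]
base scene [[ 0.5481 -0.1314  0.008 ]
 [ 0.4951 -0.1261  0.008 ]
 [ 0.484  -0.2388  0.008 ]]
holes [array([ 0.543 , -0.1432,  0.008 ]), array([ 0.5322, -0.2437,  0.008 ]), array([ 0.4924, -0.2385,  0.008 ]), array([ 0.5032, -0.1388,  0.008 ])] [ 0.5177 -0.191   0.008 ]
disc top [ 0.5214 -0.1856  0.092 ]
slots mid [0.5484 0.2188 0.042 ] circ [0.5483 0.2174 0.042 ] [0.0235 0.0241 0.0237 0.0242] [24.634  27.4347 24.7323 27.0599]
slots mid [0.5479 0.2212 0.042 ] circ [0.5466 0.2224 0.042 ] [0.024  0.0242 0.0231 0.0233] [27.9387 25.2026 25.8065 27.3737]
bottleA [ 0.788  -0.0585  0.02  ]
cap [ 0.6715 -0.0704  0.02  ]
gauge [0.676  0.0458 0.02  ]
```

Stand centre is about (0.517,-0.189), yaw -6°. Seat is about (0.548,0.219), slots at about 26° mod 90. Base edges, seat height and slot radius all check out. Next, move above the stand.

>>> apply_moves([
  {"dp":[0.023,-0.045,0],"turn":[0,0,-5],"fingers":0.6},
  {"dp":[0.023,-0.045,0],"turn":[0,0,-5],"fingers":0.6},
  {"dp":[0.023,-0.045,0],"turn":[0,0,-5],"fingers":0.6},
  {"dp":[0.023,-0.045,0],"turn":[0,0,-5],"fingers":0.6},
  {"dp":[0.023,-0.045,0],"turn":[0,0,-5],"fingers":0.6},
  {"dp":[0.023,-0.045,0],"turn":[0,0,-5],"fingers":0.6},
  {"dp":[0.023,-0.045,0],"turn":[0,0,-5],"fingers":0.6},
  {"dp":[0.023,-0.045,0],"turn":[0,0,-5],"fingers":0.6},
  {"dp":[0.023,-0.045,0],"turn":[0,0,-5],"fingers":0.6},
  {"dp":[0.023,-0.045,0],"turn":[0,0,-5],"fingers":0.6},
  {"dp":[0.023,-0.045,0],"turn":[0,0,-5],"fingers":0.6},
  {"dp":[0.023,-0.045,0],"turn":[0,0,-5],"fingers":0.6},
], squeeze=40)

```text
t: 1.35
ee_pos: [0.437, -0.0376, 0.3038]
tcp_rot: [0.632, 0.775, 0.0, 0.0]
wrist_force: [1.2, 0.2, 0.5]
gripper_width: 0.0513
```

>>> apply_moves([
  {"dp":[0.02,-0.038,-0.01],"turn":[0,0,-4.4],"fingers":0.6},
  {"dp":[0.02,-0.038,-0.01],"turn":[0,0,-4.4],"fingers":0.6},
  {"dp":[0.02,-0.038,-0.01],"turn":[0,0,-4.4],"fingers":0.6},
  {"dp":[0.02,-0.037,-0.01],"turn":[0,0,-4.5],"fingers":0.6},
  {"dp":[0,0,0],"turn":[0,0,0],"fingers":0.6},
])

```text
t: 1.85
ee_pos: [0.5169, -0.1898, 0.2599]
tcp_rot: [0.744, 0.668, -0.002, -0.002]
wrist_force: [-0.0, 0.9, -0.7]
gripper_width: 0.0514
```

Run:
```python
from h import *
st=ctrl.get_state();print(st["ee_pos"],st["tcp_rot"],st["qpos"])
im=ctrl.capture("wrist");cv2.imwrite("pics/w1.png",im[:,:,::-1])
```

```text
[ 0.5169 -0.1898  0.2599] [ 0.7443  0.6679 -0.0015 -0.0024] [-0.4187  0.1444  1.3896 -0.0009  1.6132 -0.3106]
```

View pics/w1.png

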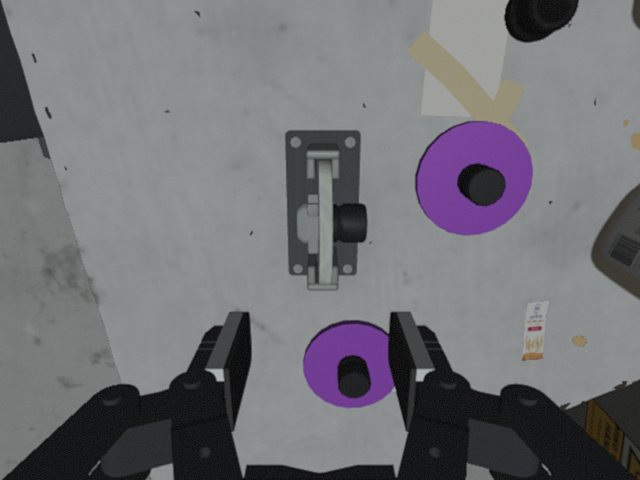

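Wrist view: the plate stands at (325,225) with its black knob to the right (350,222). The posts are at (322,160) and (322,285).

Run:
```python
from h import *
im=cv2.imread("pics/w1.png")
cv2.imwrite("pics/w1c.png",cv2.resize(im[125:300,270:385],None,fx=4.5*.75,fy=4.5*.75,interpolation=cv2.INTER_CUBIC))
st=ctrl.get_state()
for p,z in(((323,160),.054),((322,285),.054),((325.5,225),.092),((294.5,141.5),.008),((350.5,142),.008),((296,268.5),.008),((347.5,268.5),.008)): print(p,at("wrist",p,z,st))
print(proj("wrist",[0.517,-.19,.092],st),proj("wrist",[0.517,-.19,.05],st))
```

```text
(323, 160) [ 0.5235 -0.1446  0.054 ]
(322, 285) [ 0.5139 -0.2319  0.054 ]
(325.5, 225) [ 0.5216 -0.1766  0.092 ]
(294.5, 141.5) [ 0.5034 -0.1355  0.008 ]
(350.5, 142) [ 0.5445 -0.1401  0.008 ]
(296, 268.5) [ 0.4922 -0.2362  0.008 ]
(347.5, 268.5) [ 0.534  -0.2405  0.008 ]
(np.float64(320.008244614169), np.float64(247.28247290410306)) (np.float64(320.23787065846795), np.float64(226.61110095377614))
```

View pics/w1c.png

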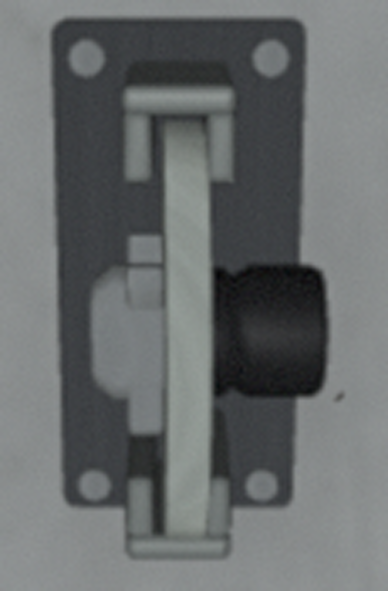

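>>> apply_moves([
  {"dp":[0.0024,0.0015,-0.03],"turn":[0,0,0],"fingers":0.6},
  {"dp":[0,0,-0.03],"turn":[0,0,0],"fingers":0.6},
  {"dp":[0,0,-0.03],"turn":[0,0,0],"fingers":0.6},
  {"dp":[0,0,-0.014],"turn":[0,0,0],"fingers":0.6},
  {"dp":[0,0,-0.01],"turn":[0,0,0],"fingers":0.6},
  {"dp":[0,0,0],"turn":[0,0,0],"fingers":0.6},
], squeeze=60)

```text
t: 2.5
ee_pos: [0.5189, -0.1844, 0.1497]
tcp_rot: [0.742, 0.67, -0.0, -0.0]
wrist_force: [-0.8, 0.8, -0.2]
gripper_width: 0.0517
```

Run:
```python
from h import *
st=ctrl.get_state();print(st["ee_pos"],st["tcp_rot"],st["wrist_force"])
im=ctrl.capture("wrist");cv2.imwrite("pics/w2.png",im[:,:,::-1])
```

```text
[ 0.5189 -0.1844  0.1497] [ 0.742   0.6704 -0.0001 -0.0003] [-0.7767  0.7727 -0.2307]
```

View pics/w2.png

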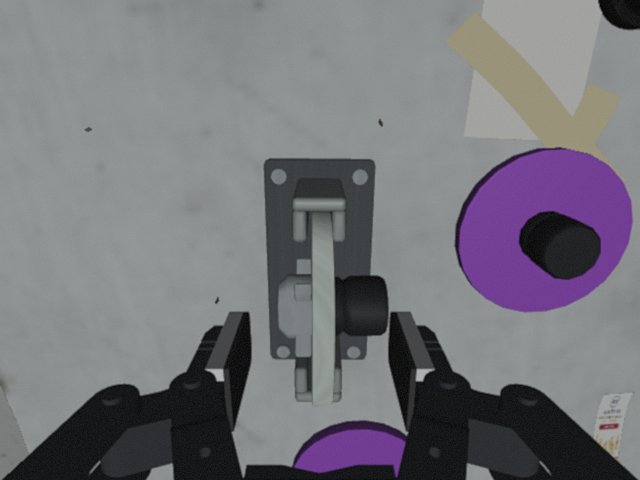

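Run:
```python
from h import *
st=ctrl.get_state()
print(st["ee_pos"], at("wrist",(363,305),.058,st),at("wrist",(322.5,320),.092,st))
h=[at("wrist",p,.008,st) for p in((279,177),(360,177),(283,352),(353,352))];print(np.array(h),np.mean(h,0))
```

```text
[ 0.5193 -0.1847  0.1508] [ 0.5388 -0.1873  0.058 ] [ 0.5227 -0.1735  0.092 ]
[[ 0.505  -0.1385  0.008 ]
 [ 0.5451 -0.1426  0.008 ]
 [ 0.494  -0.2391  0.008 ]
 [ 0.5341 -0.2432  0.008 ]] [ 0.5195 -0.1909  0.008 ]
```

>>> apply_moves([
  {"dp":[0.0005,-0.005,-0.004],"turn":[0,0,0],"fingers":0.6},
  {"dp":[0,0,0],"turn":[0,0,0],"fingers":0.0},
  {"dp":[0,0,0],"turn":[0,0,0],"fingers":0.0},
  {"dp":[0,0,0],"turn":[0,0,0],"fingers":0.0},
  {"dp":[0,0,0],"turn":[0,0,0],"fingers":0.0},
  {"dp":[0,0,0],"turn":[0,0,0],"fingers":0.0},
  {"dp":[0,0,0],"turn":[0,0,0],"fingers":0.0},
], squeeze=60)

```text
t: 3.25
ee_pos: [0.5191, -0.19, 0.1464]
tcp_rot: [0.742, 0.67, -0.0, -0.0]
wrist_force: [-4.9, 1.2, 3.9]
gripper_width: 0.0063
```

>>> apply_moves([
  {"dp":[0,0,0.01],"turn":[0,0,0],"fingers":0.0},
  {"dp":[0,0,0.02],"turn":[0,0,0],"fingers":0.0},
  {"dp":[0,0,0.02],"turn":[0,0,0],"fingers":0.0},
  {"dp":[0,0,0.02],"turn":[0,0,0],"fingers":0.0},
  {"dp":[0,0,0.02],"turn":[0,0,0],"fingers":0.0},
  {"dp":[0,0,0.02],"turn":[0,0,0],"fingers":0.0},
  {"dp":[0,0,0],"turn":[0,0,0],"fingers":0.0},
])

```text
t: 3.95
ee_pos: [0.5204, -0.1902, 0.2595]
tcp_rot: [0.742, 0.67, 0.001, 0.003]
wrist_force: [1.0, -0.4, -1.6]
gripper_width: 0.0067
```

Run:
```python
from h import *
st=ctrl.get_state();print(st["ee_pos"],st["tcp_rot"],st["wrist_force"],st["gripper_width"])
im=ctrl.capture("scene");cv2.imwrite("pics/s3.png",im[:,:,::-1])
im=im[:,:,::-1][130:290,330:530];cv2.imwrite("pics/s3c.png",cv2.resize(im,None,fx=3.7,fy=3.7,interpolation=cv2.INTER_CUBIC))
```

```text
[ 0.5204 -0.1902  0.2595] [0.7422 0.6702 0.0013 0.0029] [ 0.9911 -0.3889 -1.5712] 0.006745793325270112
```

View pics/s3c.png

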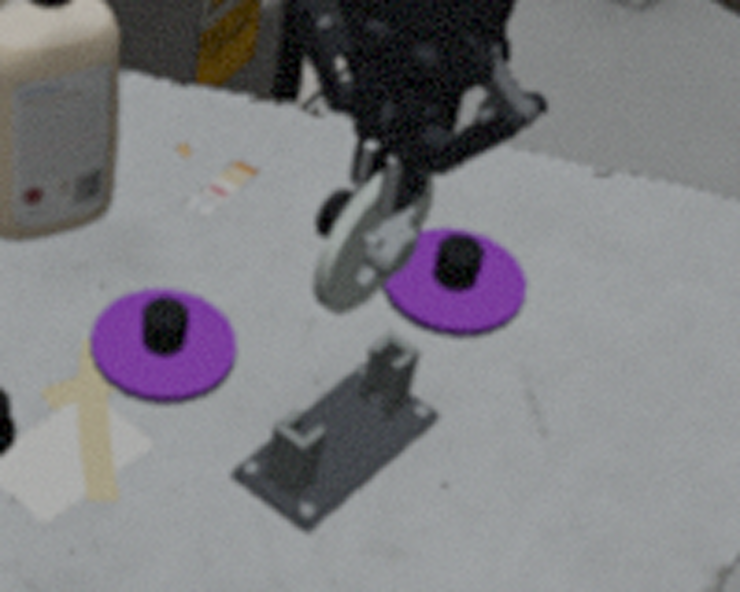

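>>> apply_moves([
  {"dp":[-0.006,0.032,0],"turn":[0,0,-7],"fingers":0.0},
  {"dp":[-0.008,0.032,0],"turn":[0,0,-7],"fingers":0.0},
  {"dp":[-0.008,0.032,0],"turn":[0,0,-7],"fingers":0.0},
  {"dp":[-0.008,0.032,0],"turn":[0,0,-7],"fingers":0.0},
  {"dp":[-0.008,0.032,0],"turn":[0,0,-7],"fingers":0.0},
  {"dp":[-0.01,0.03,0],"turn":[0,0,-7],"fingers":0.0},
  {"dp":[0,0,0],"turn":[0,0,0],"fingers":0.0},
  {"dp":[0,0,0],"turn":[0,0,0],"fingers":0.0},
])

```text
t: 4.8
ee_pos: [0.4711, 0.0005, 0.2548]
tcp_rot: [0.933, 0.361, -0.001, -0.0]
wrist_force: [0.1, -0.7, -2.0]
gripper_width: 0.0064
```

Run:
```python
from h import *
st=ctrl.get_state();print(st["ee_pos"],st["tcp_rot"],st["qpos"],st["gripper_width"])
im=ctrl.capture("scene");cv2.imwrite("pics/s4.png",im[:,:,::-1])
Q=R.from_quat(st["tcp_rot"]).as_matrix()
C=st["ee_pos"]+Q@[0,0,.096]; u,v=map(int,proj("scene",C)); print(C,u,v)
im=im[:,:,::-1][v-40:v+40,u-50:u+50];cv2.imwrite("pics/s4c.png",cv2.resize(im,None,fx=7,fy=7,interpolation=cv2.INTER_CUBIC))
```

```text
[0.4711 0.0005 0.2548] [ 0.9327  0.3608 -0.0008 -0.0002] [-0.0771 -0.0805  1.63   -0.0004  1.5937  0.7555] 0.006360442904807992
[0.471  0.0005 0.1588] 392 274
```

View pics/s4c.png

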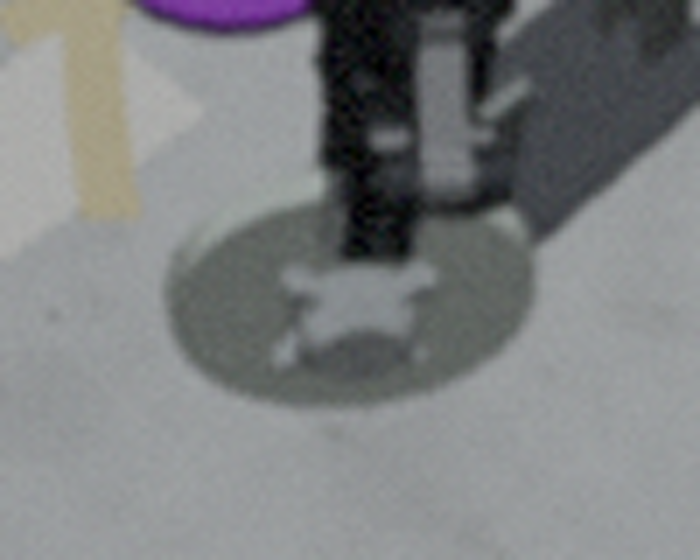

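Run:
```python
from h import *
q=[0.9327,0.3608,-.0008,-.0002]; Q=R.from_quat(q).as_matrix(); T=np.array([.4711,.0005,.2548])
C=T+Q@[0,0,.096]; a=Q[:,1]; e1=Q[:,0]; e2=-Q[:,2]
o0=(392-50,274-40)
for off in(-.011,-.0075,-.004):
  V=[]
  for u in[(297,275),(425,273),(283,357),(422,352)]:
    o,d=ray("scene",cp(u,o0,7)); p=o+d*(((C+off*a)-o)@a)/(d@a)-C; V.append((p@e1,p@e2))
  V=np.array(V); m=V.mean(0); w=V-m
  print(off,m,np.linalg.norm(w,axis=1),np.degrees(np.arctan2(w[:,1],w[:,0]))%90)
```

```text
-0.011 [0.0013 0.0034] [0.0216 0.0203 0.0218 0.0224] [47.5851 42.7757 45.1082 43.66  ]
-0.0075 [ 0.0005 -0.0015] [0.0218 0.0205 0.022  0.0226] [47.5851 42.7757 45.1082 43.66  ]
-0.004 [-0.0004 -0.0064] [0.0219 0.0206 0.0221 0.0228] [47.5851 42.7757 45.1082 43.66  ]
```

Held plate seen boss-on: key tips at crop (297,275), (425,273), (283,357) and (422,352). That puts the keys at about 45° mod 90 once laid at heading 0, against slots at 26°, so a turn of about -18° should be needed. Now I'll straighten and tilt it.

>>> apply_moves([
  {"dp":[0,0,0],"turn":[0,0,7.95],"fingers":0.0},
  {"dp":[0,0,0],"turn":[0,0,7.95],"fingers":0.0},
  {"dp":[0,0,0],"turn":[0,0,7.95],"fingers":0.0},
  {"dp":[0,0,0],"turn":[0,0,7.95],"fingers":0.0},
  {"dp":[0,0,0],"turn":[0,0,7.95],"fingers":0.0},
  {"dp":[0,0,0],"turn":[0,0,7.95],"fingers":0.0},
  {"dp":[0,0,-0.01],"turn":[0,-7.5,0],"fingers":0.0},
  {"dp":[0,0,-0.01],"turn":[0,-7.5,0],"fingers":0.0},
  {"dp":[0,0,-0.02],"turn":[0,-7.5,0],"fingers":0.0},
  {"dp":[0,0,-0.02],"turn":[0,-7.5,0],"fingers":0.0},
  {"dp":[0,0,-0.02],"turn":[0,-7.5,0],"fingers":0.0},
  {"dp":[0,0,-0.02],"turn":[0,-7.5,0],"fingers":0.0},
])

```text
t: 6.05
ee_pos: [0.4711, -0.001, 0.1551]
tcp_rot: [0.654, 0.651, 0.272, 0.273]
wrist_force: [0.9, 0.7, -3.6]
gripper_width: 0.0065
```

>>> apply_moves([
  {"dp":[0,0,0],"turn":[0,0,0],"fingers":0.0},
  {"dp":[0,0,0],"turn":[0,0,0],"fingers":0.0},
])

```text
t: 6.25
ee_pos: [0.4714, -0.0005, 0.1559]
tcp_rot: [0.655, 0.653, 0.269, 0.269]
wrist_force: [0.8, 0.8, -1.1]
gripper_width: 0.0065
```

Run:
```python
from h import *
st=ctrl.get_state();print(st["ee_pos"],st["tcp_rot"],R.from_quat(st["tcp_rot"]).as_matrix(),st["qpos"],st["wrist_force"])
im=ctrl.capture("scene");cv2.imwrite("pics/s5.png",im[150:390,250:570,::-1])
```

```text
[ 0.4714 -0.0005  0.1559] [0.6549 0.6529 0.2693 0.2689] [[ 0.0024  0.7104  0.7038]
 [ 1.     -0.0029 -0.0006]
 [ 0.0016  0.7038 -0.7104]] [-0.1148 -0.3721  2.2061  0.1575  0.5355 -0.2146] [ 0.8396  0.8014 -1.1433]
```

View pics/s5.png

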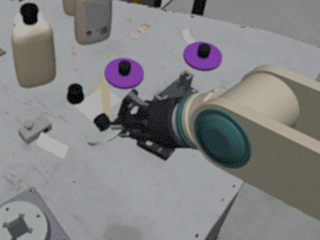

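>>> apply_moves([
  {"dp":[0,0,-0.02],"turn":[0,0,0],"fingers":0.0},
  {"dp":[0,0,-0.02],"turn":[0,0,0],"fingers":0.0},
  {"dp":[0,0,-0.008],"turn":[0,0,0],"fingers":0.0},
  {"dp":[0,0,0],"turn":[0,0,0],"fingers":0.0},
  {"dp":[0,0,-0.003],"turn":[0,0,0],"fingers":0.0},
  {"dp":[0,0,0],"turn":[0,0,0],"fingers":0.0},
])

```text
t: 6.9
ee_pos: [0.4722, 0.0001, 0.106]
tcp_rot: [0.654, 0.652, 0.271, 0.271]
wrist_force: [-0.2, 0.5, -2.1]
gripper_width: 0.0064
```

Run:
```python
from h import *
st=ctrl.get_state();print(st["ee_pos"],st["tcp_rot"],st["qpos"],st["wrist_force"])
```

```text
[0.4722 0.0001 0.106 ] [0.6539 0.6523 0.2714 0.2707] [-0.1135 -0.2573  2.2375  0.2147  0.3858 -0.2772] [-0.2347  0.5028 -2.0707]
```

>>> apply_moves([
  {"dp":[0,0,-0.003],"turn":[0,0,0],"fingers":0.0},
  {"dp":[0,0,0],"turn":[0,0,0],"fingers":0.0},
  {"dp":[0,0,-0.002],"turn":[0,0,0],"fingers":0.0},
  {"dp":[0,0,0],"turn":[0,0,0],"fingers":0.0},
])

```text
t: 7.3
ee_pos: [0.4717, 0.0001, 0.1003]
tcp_rot: [0.654, 0.652, 0.271, 0.271]
wrist_force: [-1.5, -0.1, -0.1]
gripper_width: 0.006
```

>>> apply_moves([
  {"dp":[0,0,-0.001],"turn":[0,0,0],"fingers":0.0},
  {"dp":[0,0,0],"turn":[0,0,0],"fingers":0.0},
])

```text
t: 7.5
ee_pos: [0.4721, 0.0001, 0.0999]
tcp_rot: [0.654, 0.652, 0.272, 0.271]
wrist_force: [-3.1, 0.4, 4.2]
gripper_width: 0.0063
```

Run:
```python
from h import *
st=ctrl.get_state();print(st["ee_pos"],st["wrist_force"])
im=ctrl.capture("scene");cv2.imwrite("pics/s6.png",cv2.resize(im[230:320,300:420,::-1],None,fx=6,fy=6,interpolation=cv2.INTER_CUBIC))
```

```text
[0.4721 0.0001 0.0999] [-3.0947  0.3847  4.173 ]
```

View pics/s6.png

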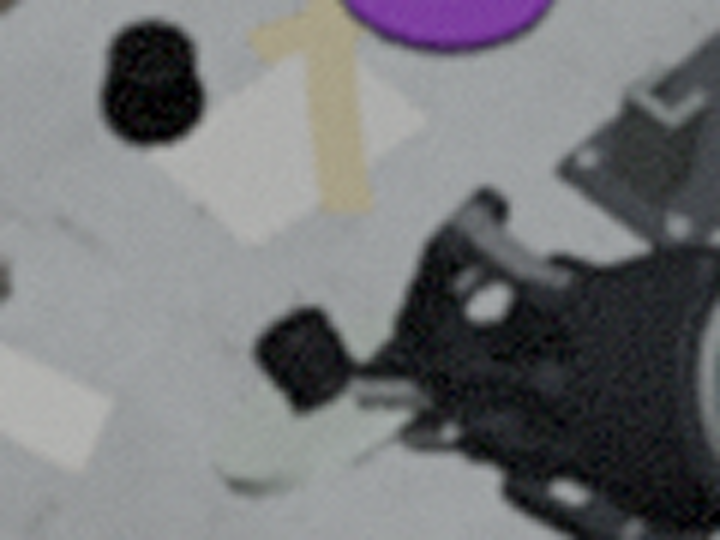

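>>> apply_moves([
  {"dp":[0,0,0],"turn":[0,0,0],"fingers":0.35},
  {"dp":[0,0,0],"turn":[0,0,0],"fingers":0.35},
  {"dp":[0,0,0],"turn":[0,0,0],"fingers":0.35},
  {"dp":[-0.015,0,0.015],"turn":[0,0,0],"fingers":0.35},
  {"dp":[-0.015,0,0.015],"turn":[0,0,0],"fingers":0.35},
  {"dp":[0,0,0],"turn":[0,0,0],"fingers":0.35},
  {"dp":[0,0,0],"turn":[0,0,0],"fingers":0.35},
])

```text
t: 8.25
ee_pos: [0.4418, 0.0001, 0.1294]
tcp_rot: [0.654, 0.652, 0.271, 0.271]
wrist_force: [-0.8, 0.4, -0.3]
gripper_width: 0.0295
```

Run:
```python
from h import *
st=ctrl.get_state();print(st["ee_pos"],st["wrist_force"],st["qpos"])
im=ctrl.capture("scene");cv2.imwrite("pics/s7.png",cv2.resize(im[220:330,280:430,::-1],None,fx=5,fy=5,interpolation=cv2.INTER_CUBIC))
```

```text
[0.4418 0.0001 0.1294] [-0.774   0.3679 -0.3147] [-0.1252 -0.4357  2.3115  0.1885  0.4898 -0.2528]
```

View pics/s7.png

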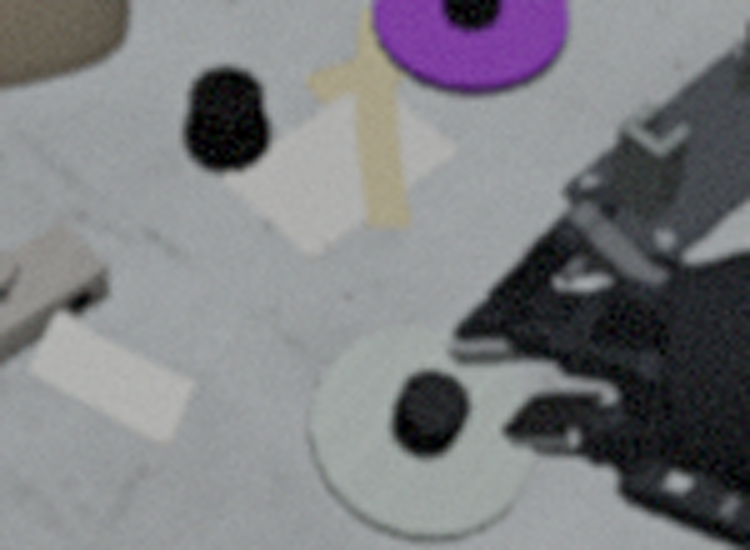

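>>> apply_moves([
  {"dp":[0,0,0.03],"turn":[0,0,0],"fingers":0.35},
  {"dp":[0,0,0.04],"turn":[0,0,0],"fingers":0.6},
  {"dp":[0.01,0,0.02],"turn":[0,7.5,0],"fingers":0.7},
  {"dp":[0.01,0,0.02],"turn":[0,7.5,0],"fingers":0.7},
  {"dp":[0.01,0,0],"turn":[0,7.5,0],"fingers":0.7},
  {"dp":[0.01,0,0],"turn":[0,7.5,0],"fingers":0.7},
  {"dp":[0.01,0,0],"turn":[0,7.5,0],"fingers":0.7},
  {"dp":[0.01,0,0],"turn":[0,7.5,0],"fingers":0.7},
  {"dp":[0.02,0,0],"turn":[0,0,0],"fingers":0.7},
  {"dp":[0,0,0],"turn":[0,0,0],"fingers":0.7},
  {"dp":[0,0,0],"turn":[0,0,0],"fingers":0.7},
])

```text
t: 9.4
ee_pos: [0.5216, 0.0002, 0.2372]
tcp_rot: [0.708, 0.706, -0.001, -0.001]
wrist_force: [-0.4, 0.1, -1.1]
gripper_width: 0.0597
```

Run:
```python
from h import *
st=ctrl.get_state();print(st["ee_pos"],st["tcp_rot"],st["wrist_force"],st["qpos"])
print(at("scene",(366.5,300),.046))
im=ctrl.capture("wrist");cv2.imwrite("pics/w8.png",im[:,:,::-1])
im=ctrl.capture("top");cv2.imwrite("pics/t8.png",im[:,:,::-1])
```

```text
[0.5216 0.0002 0.2372] [ 0.7079  0.7063 -0.0007 -0.001 ] [-0.4455  0.1028 -1.1268] [-0.0705  0.0744  1.5108  0.0002  1.5589 -0.0681]
[0.5133 0.0033 0.046 ]
```

View pics/w8.png

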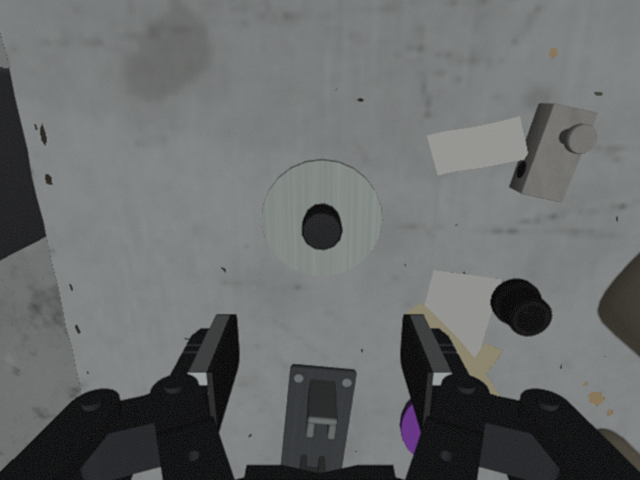

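Run:
```python
from h import *
st=ctrl.get_state()
print(at("wrist",(322,217.5),.022,st),at("wrist",(322,231),.046,st))
im=cv2.imread("pics/w8.png")[150:290,250:400];cv2.imwrite("pics/w8c.png",cv2.resize(im,None,fx=5,fy=4.2,interpolation=cv2.INTER_CUBIC))
```

```text
[0.5237 0.0029 0.022 ] [0.5236 0.0007 0.046 ]
```

View pics/w8c.png

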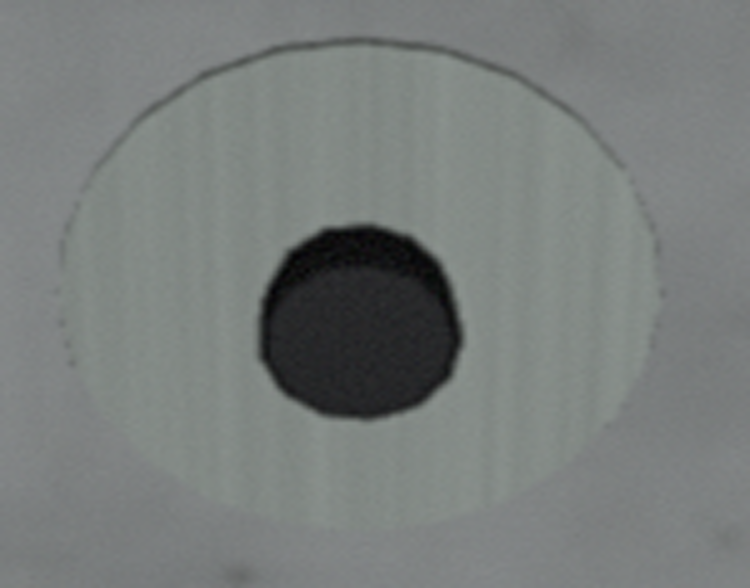

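>>> apply_moves([
  {"dp":[0.002,0.001,-0.04],"turn":[0,0,0],"fingers":0.7},
  {"dp":[0,0,-0.04],"turn":[0,0,0],"fingers":0.7},
  {"dp":[0,0,-0.03],"turn":[0,0,0],"fingers":0.7},
  {"dp":[0,0,-0.017],"turn":[0,0,0],"fingers":0.7},
  {"dp":[0,0,0],"turn":[0,0,0],"fingers":0.7},
  {"dp":[0,0,0],"turn":[0,0,0],"fingers":0.7},
], squeeze=40)

```text
t: 10.1
ee_pos: [0.5235, 0.0011, 0.1128]
tcp_rot: [0.708, 0.706, 0.0, 0.0]
wrist_force: [0.9, 0.1, 0.1]
gripper_width: 0.0599
```

Run:
```python
from h import *
st=ctrl.get_state();print(st["ee_pos"],st["tcp_rot"],st["wrist_force"])
im=ctrl.capture("wrist");cv2.imwrite("pics/w9.png",im[:,:,::-1])
```

```text
[0.5235 0.0011 0.1128] [0.708  0.7062 0.0004 0.0004] [0.8767 0.0984 0.0576]
```

View pics/w9.png

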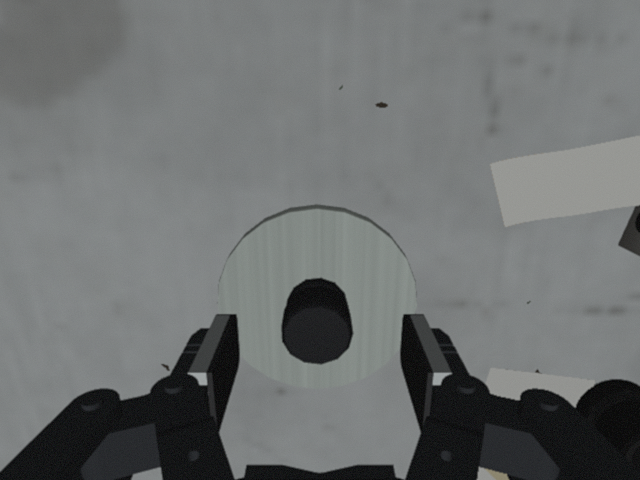

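Run:
```python
from h import *
st=ctrl.get_state()
print(st["ee_pos"],at("wrist",(317,297),.022,st),at("wrist",(317,333),.046,st),proj("wrist",[.523,.001,.046],st))
```

```text
[0.524  0.0011 0.1136] [0.5243 0.0048 0.022 ] [0.5244 0.0022 0.046 ] (np.float64(313.12672664629656), np.float64(335.85589356668027))
```

>>> apply_moves([
  {"dp":[0,0.001,-0.008],"turn":[0,0,0],"fingers":0.6},
  {"dp":[0,0,-0.005],"turn":[0,0,0],"fingers":0.6},
  {"dp":[0,0,0],"turn":[0,0,0],"fingers":0.0},
  {"dp":[0,0,0],"turn":[0,0,0],"fingers":0.0},
  {"dp":[0,0,0],"turn":[0,0,0],"fingers":0.0},
  {"dp":[0,0,0],"turn":[0,0,0],"fingers":0.0},
  {"dp":[0,0,0],"turn":[0,0,0],"fingers":0.0},
], squeeze=40)

```text
t: 10.85
ee_pos: [0.5234, 0.0021, 0.099]
tcp_rot: [0.708, 0.706, -0.0, -0.0]
wrist_force: [-1.0, -0.2, 0.6]
gripper_width: 0.0247
```

Run:
```python
from h import *
st=ctrl.get_state();print(st["ee_pos"],st["tcp_rot"],st["wrist_force"],st["gripper_width"])
im=ctrl.capture("wrist");cv2.imwrite("pics/w10.png",im[:,:,::-1])
```

```text
[0.5234 0.0021 0.099 ] [ 0.708   0.7062 -0.0001 -0.    ] [-0.9863 -0.2286  0.6134] 0.024693272566409543
```

View pics/w10.png

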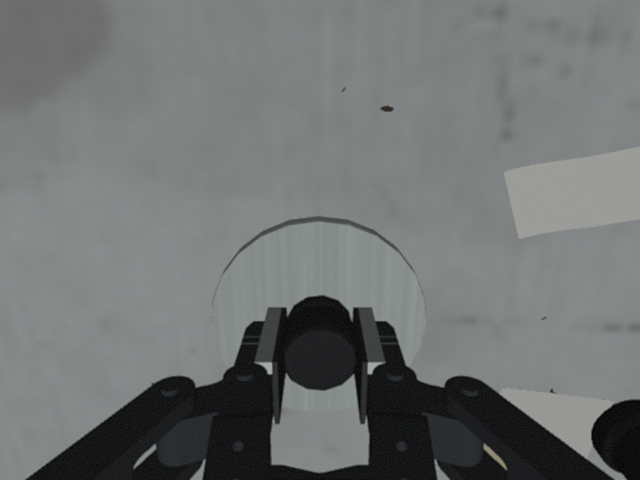

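>>> apply_moves([
  {"dp":[0,0,0.02],"turn":[0,0,0],"fingers":0.0},
  {"dp":[0,0,0.04],"turn":[0,0,0],"fingers":0.0},
  {"dp":[0.005,0.02,0.04],"turn":[0,0,-4],"fingers":0.0},
  {"dp":[0.005,0.03,0.04],"turn":[0,0,-4],"fingers":0.0},
  {"dp":[0.005,0.03,0.011],"turn":[0,0,-4],"fingers":0.0},
  {"dp":[0.005,0.03,0],"turn":[0,0,-4],"fingers":0.0},
  {"dp":[0.005,0.03,0],"turn":[0,0,-2.5],"fingers":0.0},
  {"dp":[0,0.008,0],"turn":[0,0,0],"fingers":0.0},
  {"dp":[0,0,0],"turn":[0,0,0],"fingers":0.0},
  {"dp":[0,0,0],"turn":[0,0,0],"fingers":0.0},
])

```text
t: 11.9
ee_pos: [0.5484, 0.1492, 0.2493]
tcp_rot: [0.812, 0.583, -0.0, 0.0]
wrist_force: [0.7, 0.4, -2.4]
gripper_width: 0.0252
```

Run:
```python
from h import *
st=ctrl.get_state();print(list(st["ee_pos"]),list(st["tcp_rot"]),st["wrist_force"],st["gripper_width"])
im=ctrl.capture("wrist");cv2.imwrite("pics/w11.png",im[:,:,::-1])
```

```text
[np.float64(0.5483891100028038), np.float64(0.14922237177899628), np.float64(0.24934870322477526)] [np.float64(0.8122886077431479), np.float64(0.5832555568682437), np.float64(-0.0003974453882454632), np.float64(0.00012308605460342777)] [ 0.7207  0.363  -2.4234] 0.02515445613670734
```

View pics/w11.png

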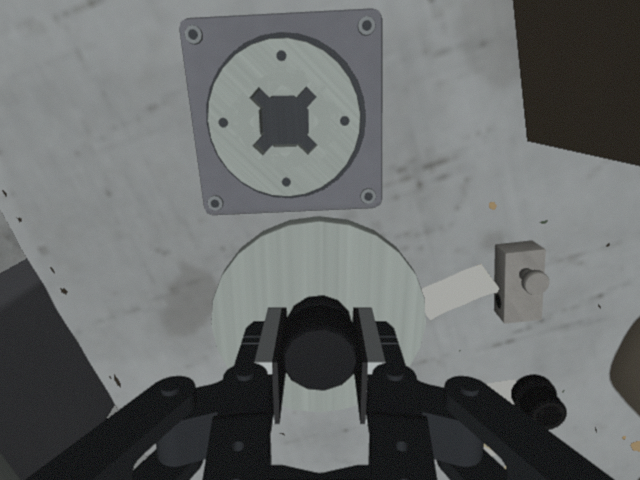

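Run:
```python
from h import *
im=cv2.imread("pics/w11.png")[70:170,225:345];cv2.imwrite("pics/w11c.png",cv2.resize(im,None,fx=6,fy=6,interpolation=cv2.INTER_CUBIC))
```

```text
(no output)
```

View pics/w11c.png

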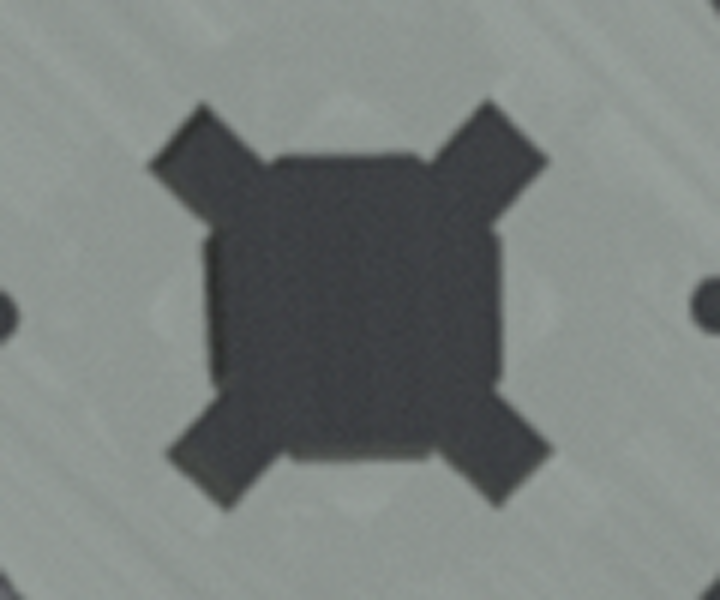

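Run:
```python
from h import *
st=dict(ee_pos=[.54839,.14922,.24935],tcp_rot=[.81229,.58326,-.0004,.00012])
P=np.array([at("wrist",cp(u,(225,70),6),.042,st) for u in[(177.5,133.5),(519,129),(525,479),(199,481)]])
m=P.mean(0);w=P-m;print(m,np.linalg.norm(w,axis=1),np.degrees(np.arctan2(w[:,1],w[:,0]))%90)
# circle bounds
print(at("wrist",(285.5,115),.042,st))
# knob position when held: top face
for v in (354,356,358): print(v,at("wrist",(320,v),.24935-.053,st)-np.array(st["ee_pos"]))
x=2*np.degrees(np.arctan2(.58326,.81229))-90;print("heading",x)
```

```text
[0.55   0.2201 0.042 ] [0.0246 0.0246 0.0247 0.0245] [26.9909 27.2999 26.7005 27.2335]
[0.5522 0.2232 0.042 ]
354 [ 0.002   0.0017 -0.053 ]
356 [ 0.0018  0.0009 -0.053 ]
358 [ 0.0015  0.0002 -0.053 ]
heading -18.639975427656836
```

Wrist view: slot tips average to (0.5482,0.219) relative to the knob, slots at 27.0°, tip radius 24.6 mm. I'll go over the bore about 12° short of alignment, so the boss enters first and the keys rest on the seat.

>>> apply_moves([
  {"dp":[0,0.02,0],"turn":[0,0,4],"fingers":0.0},
  {"dp":[0,0.02,-0.01],"turn":[0,0,4.4],"fingers":0.0},
  {"dp":[0,0.02,-0.02],"turn":[0,0,4.4],"fingers":0.0},
  {"dp":[0,0.01,-0.03],"turn":[0,0,0],"fingers":0.0},
  {"dp":[0,0,-0.03],"turn":[0,0,0],"fingers":0.0},
  {"dp":[0,0,-0.009],"turn":[0,0,0],"fingers":0.0},
  {"dp":[0,0,0],"turn":[0,0,0],"fingers":0.0},
  {"dp":[0,0,0],"turn":[0,0,0],"fingers":0.0},
])

```text
t: 12.75
ee_pos: [0.5493, 0.2195, 0.1525]
tcp_rot: [0.743, 0.67, 0.001, 0.001]
wrist_force: [-0.5, 0.9, -3.0]
gripper_width: 0.0244
```

Run:
```python
from h import *
st=ctrl.get_state();print(st["ee_pos"],st["tcp_rot"],st["wrist_force"],st["moment"])
for n in("scene","top"):
    im=ctrl.capture(n);cv2.imwrite(f"pics/{n}12.png",im[:,:,::-1])
a=cv2.imread("pics/scene12.png")[320:450,200:340];b=cv2.imread("pics/top12.png")[235:345,130:260]
cv2.imwrite("pics/c12.png",cv2.resize(a,None,fx=4.2,fy=4.2,interpolation=cv2.INTER_CUBIC))
```

```text
[0.5493 0.2195 0.1525] [0.7426 0.6697 0.0011 0.0006] [-0.5326  0.932  -3.0458] [-0.0709 -0.0335 -0.0081]
```

View pics/c12.png

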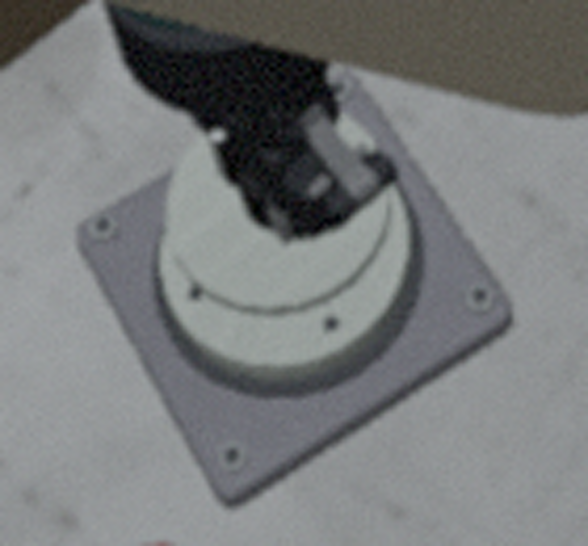

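>>> apply_moves([
  {"dp":[-0.001,0,-0.004],"turn":[0,0,0],"fingers":0.0},
  {"dp":[0,0,-0.004],"turn":[0,0,0],"fingers":0.0},
  {"dp":[0,0,-0.003],"turn":[0,0,0],"fingers":0.0},
  {"dp":[0,0,0],"turn":[0,0,0],"fingers":0.0},
])

```text
t: 13.25
ee_pos: [0.5472, 0.2199, 0.139]
tcp_rot: [0.742, 0.67, -0.001, -0.0]
wrist_force: [-0.2, 0.1, -1.9]
gripper_width: 0.0247
```

>>> apply_moves([
  {"dp":[0,0,-0.002],"turn":[0,0,0],"fingers":0.0},
  {"dp":[0,0,0],"turn":[0,0,0],"fingers":0.0},
])

```text
t: 13.45
ee_pos: [0.5474, 0.22, 0.1374]
tcp_rot: [0.742, 0.67, -0.0, -0.0]
wrist_force: [0.6, -0.1, -2.4]
gripper_width: 0.0245
```

>>> apply_moves([
  {"dp":[0,0,-0.002],"turn":[0,0,0],"fingers":0.0},
  {"dp":[0,0,0],"turn":[0,0,0],"fingers":0.0},
])

```text
t: 13.65
ee_pos: [0.5476, 0.2201, 0.1357]
tcp_rot: [0.742, 0.67, 0.0, 0.0]
wrist_force: [0.8, 1.2, -2.7]
gripper_width: 0.0244
```

>>> apply_moves([
  {"dp":[0,0,-0.0015],"turn":[0,0,0],"fingers":0.0},
  {"dp":[0,0,0],"turn":[0,0,0],"fingers":0.0},
])

```text
t: 13.85
ee_pos: [0.5475, 0.2201, 0.1342]
tcp_rot: [0.742, 0.67, 0.0, 0.0]
wrist_force: [1.2, 1.7, -2.6]
gripper_width: 0.0245
```

>>> apply_moves([
  {"dp":[0,0,-0.001],"turn":[0,0,0],"fingers":0.0},
  {"dp":[0,0,0],"turn":[0,0,0],"fingers":0.0},
])

```text
t: 14.05
ee_pos: [0.5476, 0.2201, 0.1337]
tcp_rot: [0.742, 0.67, 0.0, 0.0]
wrist_force: [-0.8, 0.7, 1.0]
gripper_width: 0.0243
```

Keys are resting on the seat: TCP z 0.1337, about 4 N. That matches plate_center 11 mm above the seat. Now turn back lightly.

>>> apply_moves([
  {"dp":[0,0,-0.0005],"turn":[0,0,-3],"fingers":0.0},
  {"dp":[0,0,0],"turn":[0,0,-3],"fingers":0.0},
  {"dp":[0,0,0],"turn":[0,0,-3],"fingers":0.0},
  {"dp":[0,0,0],"turn":[0,0,-3],"fingers":0.0},
  {"dp":[0,0,0],"turn":[0,0,0],"fingers":0.0},
])

```text
t: 14.55
ee_pos: [0.5477, 0.22, 0.1329]
tcp_rot: [0.808, 0.589, 0.0, 0.0]
wrist_force: [2.7, 0.2, -2.1]
gripper_width: 0.0243
```

>>> apply_moves([
  {"dp":[0,0,-0.0015],"turn":[0,0,0],"fingers":0.0},
  {"dp":[0,0,0],"turn":[0,0,0],"fingers":0.0},
])

```text
t: 14.75
ee_pos: [0.5476, 0.2201, 0.1311]
tcp_rot: [0.808, 0.589, 0.0, 0.0]
wrist_force: [2.3, 1.7, -1.1]
gripper_width: 0.0247
```

>>> apply_moves([
  {"dp":[0,0,-0.002],"turn":[0,0,0],"fingers":0.0},
  {"dp":[0,0,0],"turn":[0,0,0],"fingers":0.0},
])

```text
t: 14.95
ee_pos: [0.5476, 0.2201, 0.129]
tcp_rot: [0.808, 0.589, 0.0, 0.0]
wrist_force: [3.1, 1.8, -2.8]
gripper_width: 0.0243
```

>>> apply_moves([
  {"dp":[0,0,-0.0015],"turn":[0,0,0],"fingers":0.0},
  {"dp":[0,0,0],"turn":[0,0,0],"fingers":0.0},
])

```text
t: 15.15
ee_pos: [0.5476, 0.2201, 0.1277]
tcp_rot: [0.808, 0.589, 0.0, 0.0]
wrist_force: [3.3, 2.2, -1.6]
gripper_width: 0.0246
```

>>> apply_moves([
  {"dp":[0,0,-0.001],"turn":[0,0,0],"fingers":0.0},
  {"dp":[0,0,0],"turn":[0,0,0],"fingers":0.0},
])

```text
t: 15.35
ee_pos: [0.5476, 0.2202, 0.1273]
tcp_rot: [0.808, 0.589, 0.0, 0.0]
wrist_force: [0.1, 3.5, 2.5]
gripper_width: 0.0247
```

>>> apply_moves([
  {"dp":[0,0,-0.001],"turn":[0,0,0],"fingers":0.0},
  {"dp":[0,0,0],"turn":[0,0,0],"fingers":0.0},
])

```text
t: 15.55
ee_pos: [0.5475, 0.2203, 0.1271]
tcp_rot: [0.808, 0.589, 0.0, 0.0]
wrist_force: [-3.5, 2.4, 7.8]
gripper_width: 0.0247
```

It bottomed at 0.1271, the expected depth, with 8 N. Let go and retreat.

>>> apply_moves([
  {"dp":[0,0,0.001],"turn":[0,0,0],"fingers":0.6},
  {"dp":[0,0,0],"turn":[0,0,0],"fingers":0.6},
  {"dp":[0,0,0],"turn":[0,0,0],"fingers":0.6},
  {"dp":[0,0,0],"turn":[0,0,0],"fingers":0.6},
  {"dp":[0,0,0.01],"turn":[0,0,0],"fingers":0.6},
  {"dp":[0,0,0.04],"turn":[0,0,0],"fingers":0.6},
  {"dp":[0,0,0.05],"turn":[0,0,0],"fingers":0.6},
  {"dp":[0,-0.04,0.04],"turn":[0,0,0],"fingers":0.6},
  {"dp":[0,-0.04,0],"turn":[0,0,0],"fingers":0.6},
  {"dp":[0,0,0],"turn":[0,0,0],"fingers":0.6},
  {"dp":[0,0,0],"turn":[0,0,0],"fingers":0.6},
])

```text
t: 16.65
ee_pos: [0.5475, 0.144, 0.2628]
tcp_rot: [0.809, 0.588, 0.0, 0.0]
wrist_force: [0.5, 0.1, 0.2]
gripper_width: 0.0514
```

Run:
```python
from h import *
st=ctrl.get_state();print(list(st["ee_pos"]),list(st["tcp_rot"]),st["gripper_width"],st["wrist_force"])
for n in("scene","wrist"):
    im=ctrl.capture(n);cv2.imwrite(f"pics/{n}13.png",im[:,:,::-1])
a=cv2.imread("pics/scene13.png");print(proj("scene",[.548,.219,.074]),proj("scene",[.548,.219,.046]))
cv2.imwrite("pics/c13.png",cv2.resize(a[310:450,200:340],None,fx=4.2,fy=4.2,interpolation=cv2.INTER_CUBIC))
```

```text
[np.float64(0.5474876066485491), np.float64(0.14398799862887235), np.float64(0.26277641148728476)] [np.float64(0.8087159927275641), np.float64(0.5881991842233152), np.float64(0.00039230250108400824), np.float64(9.425733321445329e-05)] 0.05139523682674144 [0.4592 0.0946 0.2347]
(np.float64(266.16585016882306), np.float64(367.67607980851216)) (np.float64(268.01962327447154), np.float64(375.4432383428616))
```

View pics/c13.png

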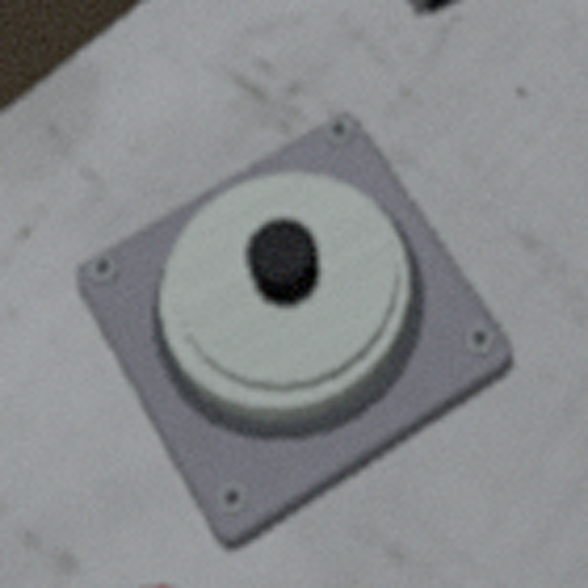

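View pics/wrist13.png

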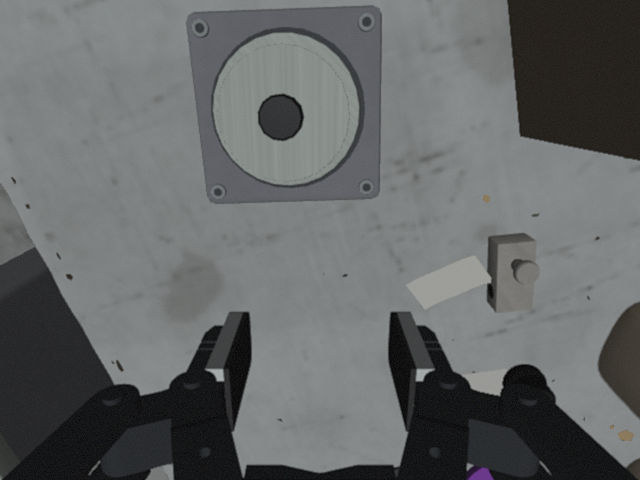

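View pics/scene13.png

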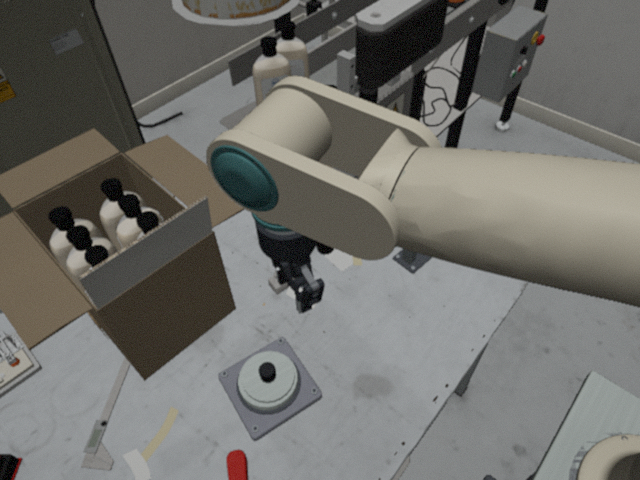

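Run:
```python
from h import *
im=ctrl.capture("top")[:,:,::-1];a=cv2.imread("pics/top0.png")
cv2.imwrite("pics/cmp.png",np.vstack([a[110:330,140:500],im[110:330,140:500]]))
```

```text
(no output)
```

View pics/cmp.png

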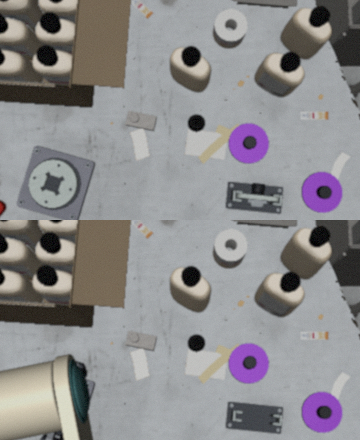

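The bottles, gauge block, cap and decoys are in the same pixels before and after. The stand is empty and the plate is home, so I'll hand in.

```bash
python3 -c "
from workcell import ctrl
print(ctrl.sign_off())"
```

```text
the job is handed in; nothing more can be done
None
```

The keyed reel plate is on the rewinder seat, knob up, flush and released, and the job is handed in at about 17 s of the 72 s allowed.

- **Steps:** I pinched the plate by its edge out of the stand and laid it down knob up in the clear strip. I then took it by the knob and set the boss in the bore with the keys resting on the seat at about 4 N. Turning it about 12° brought the keys over the slots.
- **Seating:** No resistance showed as I lowered it through the drop, and it bottomed at the expected depth. The total drop was 6.6 mm measured, against 7 mm nominal. The highest wrist force I read while seating was about 8 N.
- **Last checks:** The pictures show the plate flush and centred on the seat. The two bottles, gauge block and cap are in the same pixels as at the start. The gripper is open and clear of everything.
- **Disagreement:** The cameras differed by up to about 3 mm on where the seat is. I used the wrist camera's knob-to-seat offset, and the boss went in with no side force. No check failed.

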